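Flip a culture dish over the edge of the counting pad and seat it

ROBOT

A 7-joint arm with a two-finger parallel gripper is mounted at the origin on a cart in front of the work surface, level with it; the furniture and walls round the work are solid. World frame = base frame: x ahead of the robot, y to its left, z up, the work surface at z = 0. Lengths are in mm, angles in rad, forces in N, time in s.
With the tool pointing down it reaches from about 400 to 850 mm from the base axis. Payload 10.4 kg.
Tool frame: the origin (TCP) lies midway between the tips of the shut fingers; the grasp point (between the pads) lies 19 mm behind it; z points along the fingers, y is the direction in which the jaws open and shut (so a half turn about z gives the same grasp; the last joint's range is limited). The gripper opens to 85 mm and grips with 20 to 120 N. Pads are 22 mm wide; open, the fingers measure 114 mm over their backs; the gripper's body (76 mm by 85 mm) begins 54 mm behind the grasp point. The pads swing forward as they close: fully open they stand 13 mm farther back than shut.
Start: joints at [1.166, 0.332, -0.065, 1.46, 0.022, 1.35, -0.088], TCP at [232.892, -580.011, 231.338] pointing down, gripper open.
Joint ranges: [-2.6, 2.6], [-0.5, 2.12], [-1.47, 1.34], [0.16, 2.42], [-1.27, 4.41], [0.06, 2.06], [-2.6, 2.6]. Speed limits (rad/s): [2.22, 2.22, 2.79, 2.79, 3.14, 3.14, 3.14].

INTERFACE

Orientations are given as a unit quaternion [w, x, y, z].
In Python, from cell import bot, vision, models gives the robot as it stands. The module is installed in compiled form; this text tells all that it offers.
- The arm moves only by the shell command python3 -m handwheel 'ROWS'. ROWS is JSON, a list of rows, each a list of 3 entries, a list of its own where there are three numbers: the turn, a rotation vector about the world's x, y, z in degrees, then the shift along the world's x, y, z in m, then the opening, from -1 (shut) to 1 (fully open). In form: [[[wx, wy, wz], [dx, dy, dz], hand], ...]. A call has 1 to 8 rows; each row is the pose to reach, as a shift and turn from the pose commanded when the call began; what a row does not reach only later rows make up. A row lasts 1/12 s, in which the tool goes at most 41.7 mm and 7.16 degrees, less where a joint would pass 70% of its speed; a pose out of reach is approached as far as the arm can. A call with a gripper value outside its range is refused whole. The fingers move at their own pace and stop on an object; the grip force is fixed at half the most. Time passes only in rows, so rows that repeat a pose let the fingers close. It gives the time, the measured TCP pose, the force and the opening at its end, in the units of the state.
- bot.sense(): the state, without advancing time (a new reading comes with each control period).
- vision.capture(name): name is "scene" or "side" or "wrist"; returns a dict with "pixels" (480x640x3 uint8, blue, green, red), "K" (3x3 intrinsics, pixels), "k1" (the pictures are not rectified: a ray, as slopes to the right and down, at radius r is drawn at 1 + k1 r^2 times it, then the intrinsics apply), "position" and "attitude" of the camera in the world. Camera axes: x right, y down, z forward; pixel columns grow to the right and rows downward; lengths in mm; the calibration is good to about 2 mm. A picture is of the moment at which its call begins. There is no depth.
- bot.close_job(): hands the job in, once; it reports no verdict.
Trained networks look in the newest picture that a camera, given by its name, has taken for a name from the list of things; names that differ only in an ending like _2 or _b are one class to them, and where a whole thing is asked for, a point or a joint stands for the part that bears it (a point fixed in the world has none). Each returns a list of dicts, best first, with "score" (0 to 1); they miss things now and then, are a little off and sometimes report something else, mostly with a low value. They report only what shows in the picture. A call takes as long as a camera call. They do not tell look-alikes from the thing itself.
- models.recognise(label, camera): "location" ([x, y, z] in mm, in world coordinates, good to about 4 mm: the middle of the surface that is visible of it).
- models.regions_of(label, camera): "region" (480x640 bool, what is visible of it).
- models.spot_point(label, camera): "location" ([x, y, z] in mm, in world coordinates, good to about 4 mm: a listed point, or the origin of a listed thing).
The state is a dict: "time": time; "joint_pos": joint angles; "joint_vel": joint speeds; "joint_efforts": joint torques, N m; "tool_pos": TCP position; "orientation": TCP orientation; "ft_force": force on the tool from outside, world axes, zero at the start; "torque": the same for the moment, N m; "opening": finger opening in mm.
Only numpy, scipy, OpenCV 4.12 (cv2) and the standard library are available. Lean on these libraries where they do the work, as an engineer would, in place of code of your own. Each camera call takes 0.05 s, during which the arm holds its last target. There are 200 camera calls.

TASK

Get the culture dish that lies on the desk in front of the thin counting pad ready for colony counting: push it against the pad's front edge until it tips up and flips over onto the pad, so that it lies upside down with its lid underneath, then push it back until it sits home in the pad's half-ring. Only push and tip the dish with the fingers, never pick it up, and leave the other loose things where they are.

Things in the scene. Friction and masses are not known exactly. Their poses are not given: they have to be found in the camera images.
- dish: closed round culture dish with red medium, lying lid up on the desk between robot and pad (the yellow one farther back is a bystander). Rigid, one piece, about 25 g, 14 mm high; lid 63 mm across with its skirt's lower rim 4 mm above the underside, base 59 mm across. Origin: centre of the underside; z runs from base to lid: up at the start, down once turned over.
- dish_mid (a point): middle of the dish, on its axis, 7 mm above its underside
- pad: slim counting pad, fixed to the desk: aluminium slab 126 mm deep (x), 166 mm wide (y), 7 mm thick; white panel with 1 cm grid, black control strip on its -y side. Origin: centre of its underside, on the desk; x points from the front edge to the half-ring, z up. The front edge (x = -63 mm) is a straight upright step 7 mm high facing the robot, free over its whole width.
- pad_edge (a point): on the upper corner of the pad's front edge, straight in front of the half-ring's middle; 7 mm above the desk; same axes as the pad
- pad_seat (a point): centre of the steel half-ring, on the pad's top; 77 mm behind pad_edge along the pad's x; same axes. The ring stands 6 mm proud, 3 mm thick, inner radius 32.8 mm, closed at the back (+x) and open to the front, where two lead-in wings flare to about 90 mm. The dish is home when its centre is here.
- marker: black and white marker pen, 135 x 15 x 17 mm, lying beside the pad on its +y side; bystander
- vial: glass vial, 21 mm across, 55 mm high, standing beside the pad on its -y side; bystander
- stapler: small blue stapler, 64 x 26 x 32 mm, on the desk's left front; bystander
- tweezers: steel tweezers, 120 mm long, lying behind the pad to the left; bystander
- timer: white bench timer, 30 x 64 x 62 mm, standing behind the pad to the right; bystander
- spare_dish: another culture dish, with yellow medium, 63 mm across, lying behind the pad; bystander
- oil_bottle: small brown bottle with black cap, 32 mm across, 68 mm high, behind the pad to the left; bystander
Mind the look-alikes: they are no part of the job. Leave any orange look-alike of the dish alone.

How it is judged (in metres and radians):
At the end, for the whole second after the job is handed in: the dish lies flat and upside down (within 5 degrees) on the pad, at rest and let go, its centre within 4 mm of the half-ring's centre (angle between dish's own z axis and vertical above 3.05 rad and horizontal distance between dish_mid and pad_seat below 0.004 m and height (world z) of dish_mid between 0.01 and 0.018 m and linear speed of dish below 0.02 m/s); the robot touches nothing.
It fails at once if the dish is picked up: its middle rises more than 52 mm above the desk (standing on its rim on the pad it is at 39 mm), or more than 35 mm while it lies within 23 degrees of flat, either way up (height (world z) of dish_mid above 0.052 m or (height (world z) of dish_mid above 0.035 m and (angle between dish's own z axis and vertical below 0.4 rad or angle between dish's own z axis and vertical above 2.74 rad))).
It fails at once if the dish stands on edge (60 to 120 degrees from lid up) anywhere but at the pad's front edge: its middle more than 60 mm before or 40 mm behind the edge (angle between dish's own z axis and vertical between 1.05 and 2.09 rad and (x of dish_mid in the frame of pad_edge below -0.06 m or x of dish_mid in the frame of pad_edge above 0.04 m)).
It fails at once if another loose thing is displaced by more than 15 mm (distance of any of marker, vial, stapler, tweezers, timer, spare_dish, oil_bottle from where it was at the start of the episode above 0.015 m).
It also fails if it takes over 64 s, if anything falls off the work surface, if the arm or the gripper's body presses on something with over 40 N, if the wrist force passes 120 N, or if a joint passes its speed limit or range.

## Working session

There is one attempt and no reset: what is moved stays moved. The work goes in short steps, Python scripts to look and compute and a shell command to move; the robot and the scene stay as the last step left them, time stands still between calls to the robot, and variables do not carry over. Pictures are saved under pics/ and viewed, about 8 in all and at most 12, crops included, and the job is handed in when it is done.

```bash
mkdir -p pics
cat > h.py <<'E'
import numpy as np, cv2
from cell import bot, vision, models
from scipy.spatial.transform import Rotation as R
def cap(n,f=None):
    c=vision.capture(n)
    if f: cv2.imwrite('pics/'+f,c['pixels'])
    return c
def rot(c):
    a=np.array(c['attitude'],float)
    return a if a.shape==(3,3) else R.from_quat(a,scalar_first=True).as_matrix()
def ray(c,u,v):
    d=cv2.undistortPoints(np.array([[[u,v]]],float),c['K'],np.array([c['k1'],0,0,0.]))[0,0]
    return np.array(c['position'],float),rot(c)@np.array([d[0],d[1],1])
def onz(c,u,v,z):
    p,d=ray(c,u,v); return p+d*(z-p[2])/d[2]
def px(c,P):
    Rw=rot(c); q=(np.atleast_2d(P)-np.array(c['position']))@Rw
    s=q[:,:2]/q[:,2:]; s=s*(1+c['k1']*(s**2).sum(1,keepdims=True))
    return s@np.array(c['K'])[:2,:2].T+np.array(c['K'])[:2,2]
E
python3 - <<'E'
from h import *
print(bot.sense())
for n in ['scene','side']:
    c=cap(n,n+'0.png'); print(n,c['position'],c['attitude'],c['K'][0][0],c['k1'])
    for l in ['dish','pad','marker','vial','stapler','timer','spare_dish']:
        for r in models.recognise(l,n)[:3]: print(l,np.round(r['location']),round(r['score'],2),np.round(px(c,r['location'])[0]))
    for l in ['pad_edge','pad_seat','pad','dish','dish_mid']:
        for r in models.spot_point(l,n)[:3]: print('pt',l,np.round(r['location'],1),round(r['score'],2))
E
```

```text
{'time': 0.0, 'joint_pos': array([ 1.16638695,  0.33288169, -0.06470632,  1.46097417,  0.02160569,
        1.34991872, -0.08849253]), 'joint_vel': array([-0.00041586, -0.00188567, -0.00033189,  0.00067211,  0.00078768,
        0.00028595,  0.00082412]), 'joint_efforts': array([ 6.76490663e-05, -6.25454664e+01,  4.90926986e-02, -3.91605484e+01,
        1.61802809e-02,  9.92187095e-03, -1.60372888e-07]), 'tool_pos': array([ 232.7223076 , -579.62808521,  230.49414744]), 'orientation': array([-7.21580775e-04,  9.81829252e-01,  1.89765035e-01, -1.77328866e-04]), 'ft_force': array([0.38905382, 0.88953566, 0.06940054]), 'torque': array([-0.0318255 ,  0.03286617, -0.01774805]), 'opening': 85.20779982315855}
scene [  72.20930001 -284.27195682  840.91657295] [-0.27774272  0.82489289 -0.46531855  0.16090164] 521.061071344891 0.013258032398742911
dish [409.  79.  16.] 0.89 [241. 309.]
dish [441. -42.  18.] 0.58 [306. 326.]
dish [585. -12.   8.] 0.34 [332. 265.]
pad [580. -10.  10.] 0.97 [330. 266.]
marker [557.  98.  12.] 0.87 [278. 250.]
vial [ 637. -100.   40.] 0.65 [387. 256.]
stapler [448. 2
[... 760 characters left out ...]
9 [235. 246.]
dish [443. -51.  15.] 0.67 [239. 275.]
pad [586. -22.  14.] 0.91 [322. 270.]
pad [443. -50.  15.] 0.73 [239. 275.]
marker [565.  96.  10.] 0.66 [314. 245.]
marker [ 649. -101.   33.] 0.59 [359. 283.]
vial [ 647. -102.   32.] 0.57 [358. 283.]
stapler [463. 200.  22.] 0.66 [271. 219.]
spare_dish [755. -20.  18.] 0.69 [418. 270.]
pt pad_edge [528.8  -9.    4.5] 0.64
pt pad_seat [598.3  10.6   5.6] 0.94
pt pad_seat [444.8 -36.5   6.5] 0.34
pt pad [ 5.87e+02 -1.08e+01  2.00e-01] 0.89
pt pad [771.7 -15.6   2.4] 0.64
pt dish [408.8  82.2   1.9] 0.9
pt dish [440.6 -40.8  -1.8] 0.8
pt dish [458.2 221.6   2.9] 0.72
pt dish_mid [444.6 -38.4   9.8] 0.77
pt dish_mid [405.9  83.6   5.5] 0.68
```

View pics/scene0.png

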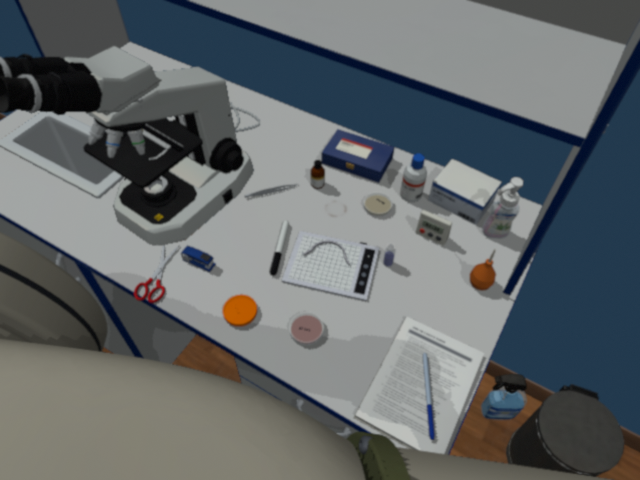

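View pics/side0.png

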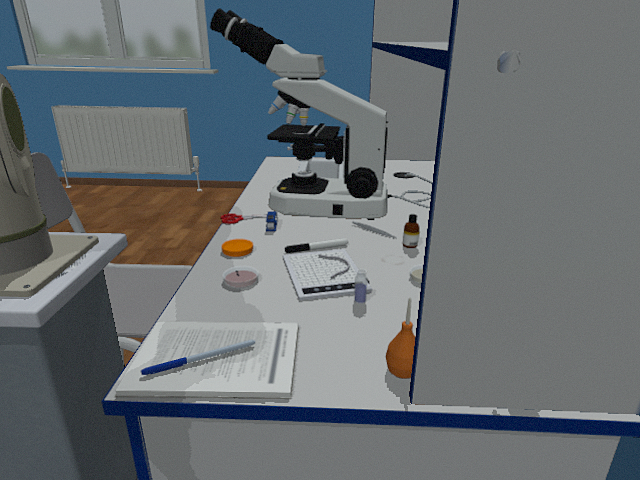

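The dish is the pink-red one at scene pixel (306,327), side pixel (239,275), about (442,-38) mm. The others that could be taken for it are the orange look-alike at (241,310), the yellow spare dish at (378,204), and the clear ring at (335,208). I'll move in above it for a close wrist view.

```bash
R='[[0,0,-6],[0.2,0.48,0.09],-0.2]'; python3 -m handwheel '[[[0,0,-6],[0.2,0.48,0.09],-0.2],[[0,0,-6],[0.2,0.48,0.09],-0.2],[[0,0,-6],[0.2,0.48,0.09],-0.2],[[0,0,-6],[0.2,0.48,0.09],-0.2],[[0,0,-6],[0.2,0.48,0.09],-0.2],[[0,0,-6],[0.2,0.48,0.09],-0.2],[[0,0,-6],[0.2,0.48,0.09],-0.2],[[0,0,-6],[0.2,0.48,0.09],-0.2]]'
python3 -c "
from h import *
s=bot.sense();print(s['time'],s['tool_pos'],s['orientation'])"
```

```text
time: 1.97
tool_pos: [359.5, -274.9, 288.8]
orientation: [0.0, 0.99, 0.138, 0.0]
ft_force: [1.1, 0.3, 0.3]
opening: 34.3
1.9667 [ 359.536334   -274.86046545  288.76651015] [4.59215181e-04 9.90424857e-01 1.38052094e-01 1.08722689e-04]
```

```bash
python3 -m handwheel '[[[0,0,0],[0.07,0.21,0.03],-0.2],[[0,0,0],[0.07,0.21,0.03],-0.2],[[0,0,0],[0.07,0.21,0.03],-0.2],[[0,0,0],[0.07,0.21,0.03],-0.2],[[0,0,0],[0.07,0.21,0.03],-0.2],[[0,0,0],[0.07,0.21,0.03],-0.2],[[0,0,0],[0.07,0.21,0.03],-0.2]]'
python3 - <<'E'
from h import *
c=cap('wrist','w1.png'); print(c['position'],rot(c)[:,2])
n='wrist'
for l in ['dish','pad']:
    for r in models.recognise(l,n)[:3]: print(l,np.round(r['location']),round(r['score'],2),np.round(px(c,r['location'])[0]))
for l in ['pad_edge','pad_seat','pad','dish','dish_mid']:
    for r in models.spot_point(l,n)[:2]: print('pt',l,np.round(r['location'],1),round(r['score'],2))
E
```

```text
time: 2.55
tool_pos: [430.4, -62.3, 319.2]
orientation: [0.0, 0.99, 0.142, 0.001]
ft_force: [-0.3, 0.1, -0.1]
opening: 34.4
[508.71600487 -38.48515851 461.75192411] [-0.30346712 -0.0878399  -0.94878441]
dish [444. -37.  13.] 0.93 [304. 166.]
dish [412.  79.  15.] 0.91 [191. 165.]
pad [564. -14.  10.] 0.63 [314.  41.]
pt pad_edge [528.3 -12.1   9.3] 0.76
pt pad [582.8  -5.9   1.2] 0.82
pt dish [440.6 -39.8  -0.6] 0.88
pt dish [413.   80.6   3.2] 0.71
pt dish_mid [442.4 -36.9   8.2] 0.97
pt dish_mid [409.8  83.5   7.8] 0.79
```

View pics/w1.png

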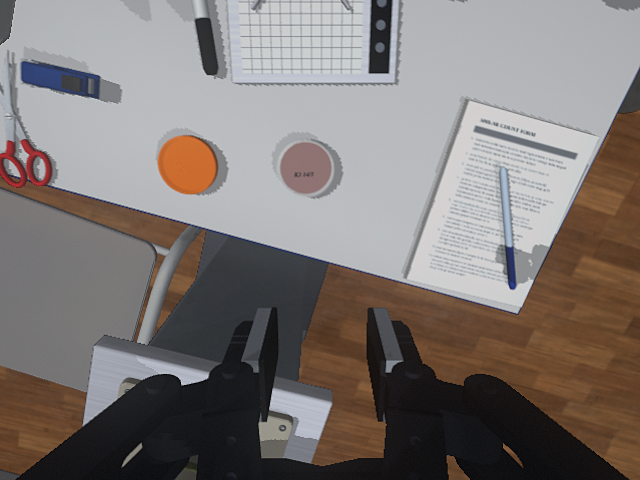

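The wrist view shows the dish at (306,166), labelled and pink-red. The orange look-alike is at (188,165), and the pad's front edge runs from (232,82) to (396,82).

```bash
python3 -m handwheel '[[[0,0,0],[0.08,0,0.0],-0.2],[[0,0,0],[0.08,0,0],-0.2],[[0,0,0],[0.08,0,0],-0.2],[[0,0,0],[0.08,0,0],-0.2]]'
python3 - <<'E'
from h import *
import pickle
c=cap('wrist','w2.png'); pickle.dump({k:c[k] for k in c},open('w2.pkl','wb'))
n='wrist'
for l in ['dish']:
    for r in models.regions_of(l,n)[:2]:
        m=r['region'].astype(np.uint8); cs=max(cv2.findContours(m,0,1)[0],key=cv2.contourArea)
        (u,v),ax,_=cv2.fitEllipse(cs); print('dish',u,v,ax,onz(c,u,v,12))
for r in models.regions_of('pad',n)[:1]:
    m=r['region'].astype(np.uint8); cs=max(cv2.findContours(m,0,1)[0],key=cv2.contourArea)
    b=cv2.boxPoints(cv2.minAreaRect(cs)); print(r['score'],b,[np.round(onz(c,*p,5),1) for p in b])
for l in ['pad_edge','pad_seat','pad','dish_mid']:
    for r in models.spot_point(l,n)[:2]: print('pt',l,np.round(r['location'],1),round(r['score'],2))
E
```

```text
time: 3.28
tool_pos: [510.0, -67.2, 316.3]
orientation: [-0.002, 0.99, 0.138, -0.001]
ft_force: [0.1, 0.5, 0.6]
opening: 34.4
dish 282.6913146972656 233.44784545898438 (54.8546142578125, 56.49998092651367) [443.47706097 -37.50260744  12.        ]
dish 170.7796630859375 231.39791870117188 (52.91889190673828, 57.62407684326172) [411.2412457   84.00671445  12.        ]
0.7 [[200.  20.]
 [369.  20.]
 [369. 156.]
 [200. 156.]] [array([630.,  93.,   5.]), array([674.9, -65.2,   5. ]), array([ 551.1, -105.3,    5. ]), array([501.3,  69.4,   5. ])]
pt pad_edge [527.  -11.3   8.9] 0.8
pt pad_seat [601.7   6.1  10.2] 0.75
pt pad [ 5.883e+02 -4.400e+00  3.000e-01] 0.64
pt pad [571.5 101.5   1.7] 0.17
pt dish_mid [410.2  81.8   7.7] 0.96
pt dish_mid [441.5 -40.4  12.2] 0.61
```

View pics/w2.png

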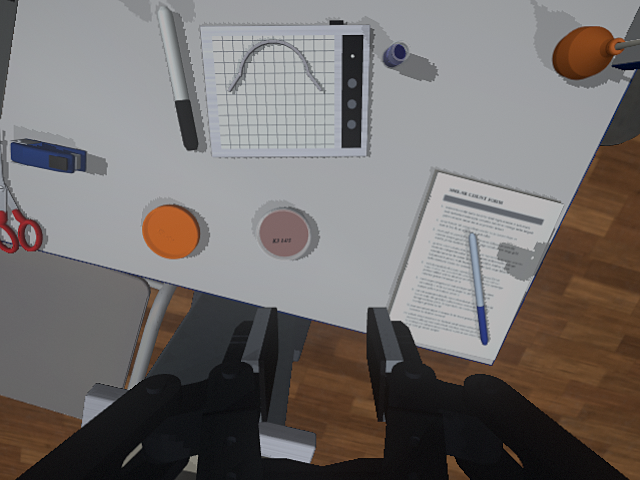

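This view shows the pad's corners at about (202,26), (369,26), (211,155) and (367,155), the ring's apex at (272,40), and its wing tips at (231,92) and (324,92).

Run:
```python
from h import *
import pickle
c=pickle.load(open('w2.pkl','rb'))
g=cv2.cvtColor(c['pixels'],cv2.COLOR_BGR2GRAY)
cr=cv2.resize(g[10:170,190:380],None,fx=4,fy=4,interpolation=cv2.INTER_CUBIC); cv2.imwrite('pics/cr.png',cr)
for n,u,v,z in [('RL',202,26,7),('RR',369,26,7),('FL',211,155,7),('FR',367,155,7),('apex',272,40,13),('wl',231,92,13),('wr',324,92,13)]:
    print(n,np.round(onz(c,u,v,z),1))
# model fit with guess
from scipy.optimize import least_squares
obs=np.array([[202,26],[369,26],[211,155],[367,155]]); L=np.array([[63,83],[63,-83],[-63,83],[-63,-83]])
def P(q):
    a=q[2]; x=L@np.array([[np.cos(a),np.sin(a)],[-np.sin(a),np.cos(a)]])+q[:2]
    return np.c_[x,np.full(4,7)]
r=least_squares(lambda q:(px(c,P(q))-obs).ravel(),[585,-5,.27]); print(r.x,np.degrees(r.x[2]),r.fun)
```

```text
RL [625.2  89.6   7. ]
RR [669.6 -66.7   7. ]
FL [506.   57.8   7. ]
FR [ 551.7 -102.7    7. ]
apex [631.4  20.3  13. ]
wl [574.1  48.9  13. ]
wr [599.7 -41.2  13. ]
[ 5.87819048e+02 -5.57200965e+00  2.77563077e-01] 15.903192860193403 [-1.88147702 -1.12611521  1.92544664 -1.29181389  0.46808596  1.57112534
 -0.52361253  1.59224699]
```

View pics/cr.png

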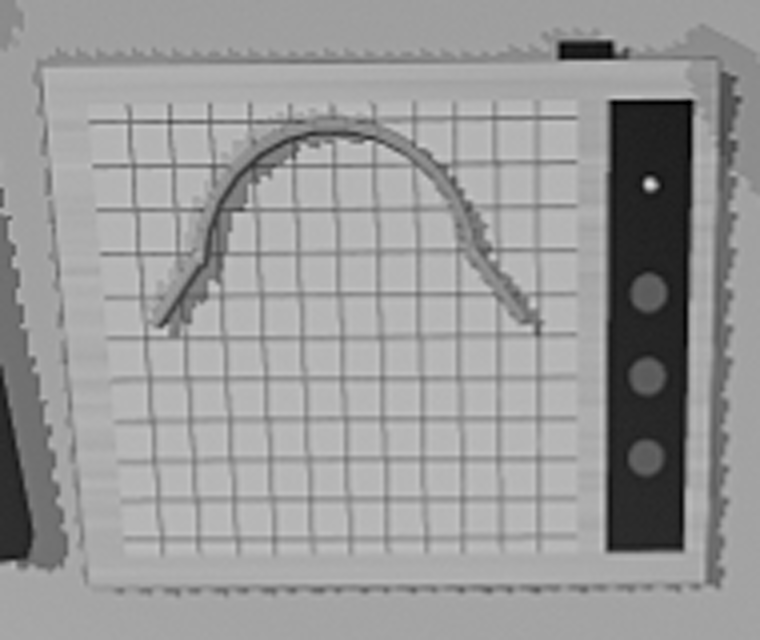

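Pad yaw is 15.9°. I put pad_edge at about (524.5,-13.2) and the seat at about (598.5,7.9), which agrees with the networks. The dish is 85 mm in front of the edge and 1.5 mm off line, so it is already lined up. Next I lower the half-open fingers behind it.

```bash
python3 -m handwheel '[[[0,0,0],[-0.115,0.017,-0.276],-0.2],[[0,0,0],[-0.115,0.017,-0.276],-0.2],[[0,0,0],[-0.115,0.017,-0.276],-0.2],[[0,0,0],[-0.115,0.017,-0.276],-0.2],[[0,0,0],[-0.115,0.017,-0.276],-0.2],[[0,0,0],[-0.115,0.017,-0.276],-0.2],[[0,0,0],[-0.115,0.017,-0.276],-0.2],[[0,0,0],[-0.115,0.017,-0.276],-0.2]]'
```

```text
time: 4.3
tool_pos: [388.3, -49.7, 37.8]
orientation: [-0.001, 0.99, 0.138, -0.004]
ft_force: [-2.0, 0.2, -0.8]
opening: 34.2
```

```bash
python3 -m handwheel '[[[0,0,0],[0,0,-0.03],-0.2],[[0,0,0],[0,0,-0.034],-0.2],[[0,0,0],[0,0,-0.034],-0.2]]'
python3 - <<'E'
from h import *
c=cap('side'); i=c['pixels']; cv2.imwrite('pics/s1.png',cv2.resize(i[210:310,170:330],None,fx=5,fy=5,interpolation=cv2.INTER_CUBIC))
s=bot.sense(); print(s['tool_pos'],s['ft_force'],s['joint_pos'])
E
```

```text
time: 4.55
tool_pos: [394.3, -49.8, 8.4]
orientation: [-0.0, 0.99, 0.138, -0.001]
ft_force: [-0.0, -1.0, -0.7]
opening: 34.0
[395.18942924 -49.84004474   9.40943169] [-0.76612998  0.74794869 -0.03251953] [ 0.61583423  0.16961776 -0.62570988  2.22032927  0.13973932  0.78765891
 -1.39560846]
```

View pics/s1.png

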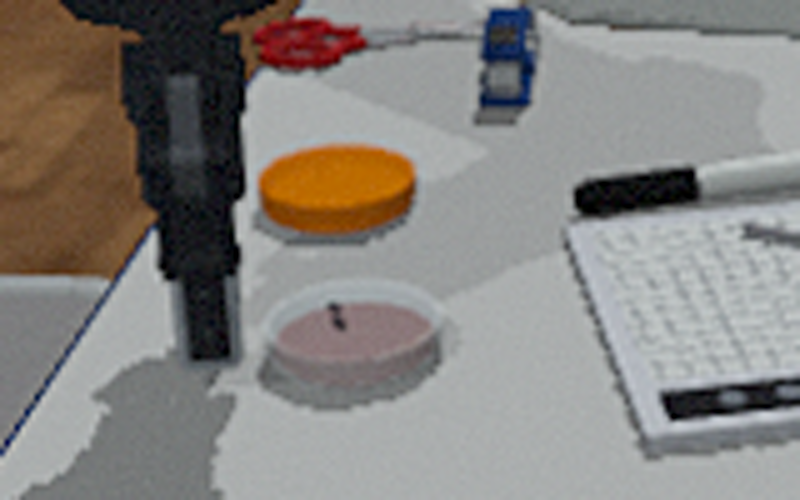

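The crop shows the fingers just behind the dish, with tips around (210,360) a little above the desk, and free space between dish and pad.

```bash
python3 -m handwheel '[[[0,0,0],[0,0,-0.004],-0.2],[[0,0,0],[0,0,-0.006],-0.2],[[0,0,0],[0,0,-0.006],-0.2],[[0,0,0],[0,0,-0.006],-0.2]]'; python3 -m handwheel '[[[0,0,0],[0.01,0.003,-0.002],-0.2],[[0,0,0],[0.02,0.006,-0.002],-0.2],[[0,0,0],[0.02,0.006,-0.002],-0.2]]'
```

```text
time: 4.93
tool_pos: [394.7, -50.0, 2.7]
orientation: [0.0, 0.99, 0.138, 0.0]
ft_force: [-0.4, 0.3, -0.3]
opening: 33.8
time: 5.18
tool_pos: [416.4, -43.2, 0.8]
orientation: [-0.0, 0.99, 0.138, 0.001]
ft_force: [-0.5, 0.2, 0.7]
opening: 34.0
```

```bash
python3 -m handwheel '[[[0,0,0],[0.005,0.0013,0],-0.2],[[0,0,0],[0.010,0.0027,0],-0.2],[[0,0,0],[0.015,0.0042,0],-0.2],[[0,0,0],[0.020,0.0055,0],-0.2],[[0,0,0],[0.025,0.007,0],-0.2],[[0,0,0],[0.03,0.0085,0],-0.2],[[0,0,0],[0.034,0.0095,0],-0.2],[[0,0,0],[0.034,0.0095,0],-0.2]]'
python3 -m handwheel '[[[0,0,0],[0.0015,0.0004,0],-0.2],[[0,0,0],[0.003,0.0008,0],-0.2],[[0,0,0],[0.003,0.0008,0],-0.2]]'
python3 - <<'E'
from h import *
c=cap('wrist','w3.png'); 
for r in models.spot_point('dish_mid','wrist')[:2]: print(np.round(r['location'],1),r['score'])
s=bot.sense(); print(s['tool_pos'],s['ft_force'])
for n in ['side']:
  c=cap(n); i=c['pixels']; a=cv2.resize(i[220:310,200:340],None,fx=5.5,fy=5.5,interpolation=cv2.INTER_CUBIC); cv2.imwrite('pics/s2.png',a)
E
```

```text
time: 5.85
tool_pos: [449.1, -33.9, 0.3]
orientation: [-0.0, 0.99, 0.138, 0.0]
ft_force: [-0.1, -0.1, 0.2]
opening: 34.2
time: 6.1
tool_pos: [451.3, -33.5, 0.2]
orientation: [0.0, 0.99, 0.138, 0.0]
ft_force: [-0.4, -0.4, 0.2]
opening: 34.2
[488.6 -22.9   5.5] 0.75
[ 4.51126016e+02 -3.35731436e+01  1.73989106e-01] [-1.42333537  0.40842148  0.56313973]
```

View pics/s2.png

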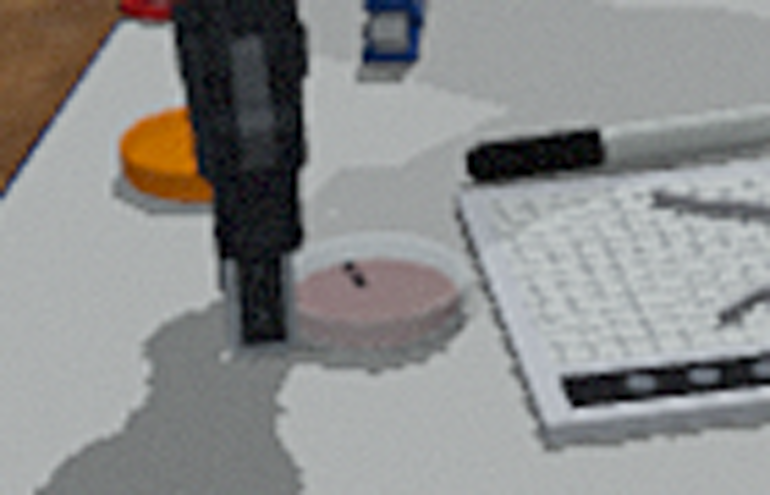

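The dish is cradled between the fingers (side crop (375,290)), and its front is about 7 mm from the pad edge. I'll advance to contact.

```bash
python3 -m handwheel '[[[0,0,0],[0.003,0.0008,0],-0.2],[[0,0,0],[0.005,0.0014,0],-0.2],[[0,0,0],[0.005,0.0014,0],-0.2]]'
python3 -m handwheel '[[[0,0,0],[0.0015,0.0004,0],-0.2],[[0,0,0],[0.0015,0.0004,0],-0.2]]'
python3 -m handwheel '[[[0,0,0],[0.0015,0.0004,0],-0.2],[[0,0,0],[0.0015,0.0004,0],-0.2]]'
python3 -m handwheel '[[[0,0,0],[0.001,0.0003,0],-0.2],[[0,0,0],[0.001,0.0003,0],-0.2]]'
```

```text
time: 6.5
tool_pos: [456.8, -31.9, 0.3]
orientation: [0.0, 0.99, 0.138, 0.0]
ft_force: [-0.9, 0.2, 0.8]
opening: 34.2
time: 6.67
tool_pos: [457.9, -31.7, 0.2]
orientation: [0.0, 0.99, 0.138, 0.0]
ft_force: [0.1, -0.3, -0.3]
opening: 34.5
time: 6.83
tool_pos: [458.6, -31.5, -0.0]
orientation: [0.0, 0.99, 0.138, -0.001]
ft_force: [-2.4, -1.4, 2.2]
opening: 34.1
time: 7.0
tool_pos: [459.0, -31.4, -0.2]
orientation: [0.0, 0.99, 0.138, -0.001]
ft_force: [-6.8, -2.0, 3.6]
opening: 34.1
```

```bash
python3 -m handwheel '[[[0,0,0],[0,0,0.002],-0.2],[[0,0,0],[0,0,0.004],-0.2],[[0,0,0],[0,0,0.006],-0.2],[[0,0,0],[0.0,0.0,0.008],-0.2],[[0,0,0],[0.0,0.0,0.008],-0.2]]'
python3 - <<'E'
from h import *
s=bot.sense(); print(s['tool_pos'],s['ft_force'])
for n in ['side']:
  c=cap(n); i=c['pixels']; a=cv2.resize(i[220:310,200:340],None,fx=5.5,fy=5.5,interpolation=cv2.INTER_CUBIC); cv2.imwrite('pics/s3.png',a)
E
```

```text
time: 7.42
tool_pos: [459.9, -31.2, 8.4]
orientation: [0.0, 0.99, 0.138, -0.0]
ft_force: [-5.3, -1.7, 0.0]
opening: 34.3
[459.90955318 -31.1920126    8.44868171] [-5.33230741 -1.65159166  0.03543459]
```

View pics/s3.png

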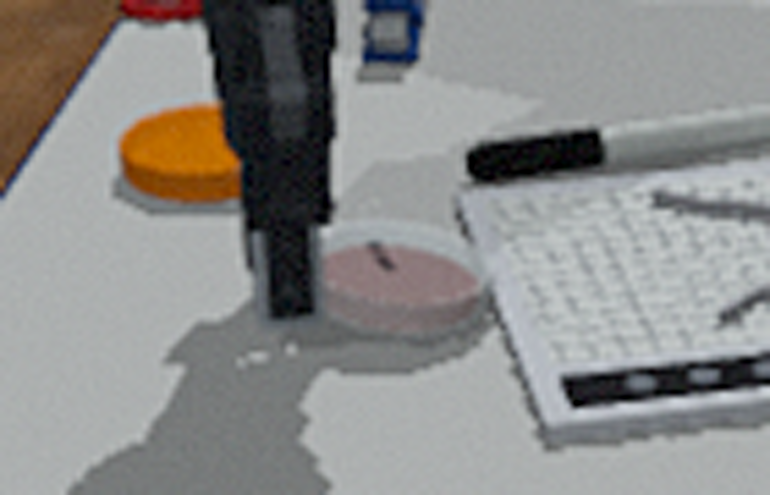

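Friction holds: the dish's rear has lifted (dish at (400,285), tilted about 8°) and its front is against the edge. I'll follow the arc.

```bash
python3 -m handwheel '[[[0,0,0],[0.0003,0.0001,0.002],-0.2],[[0,0,0],[0.0007,0.0002,0.004],-0.2],[[0,0,0],[0.0012,0.0003,0.006],-0.2],[[0,0,0],[0.0017,0.0005,0.008],-0.2],[[0,0,0],[0.0023,0.0006,0.010],-0.2],[[0,0,0],[0.003,0.0008,0.012],-0.2],[[0,0,0],[0.003,0.0008,0.012],-0.2]]'
cat > look.py <<'E'
from h import *
import sys
s=bot.sense(); print(s['tool_pos'],s['ft_force'])
for n in ['side','scene']:
    c=cap(n,sys.argv[1]+n+'.png')
    for l in ['dish_mid','dish']:
        for r in models.spot_point(l,n)[:3]:
            p=np.array(r['location']); q=p-[524.5,-13.2,0]
            print(n,l,np.round(p,1),'pad xy',np.round([q[0]*.962+q[1]*.274,-q[0]*.274+q[1]*.962],1),round(r['score'],2))
E
python3 look.py a
```

```text
time: 8.05
tool_pos: [463.2, -30.3, 20.7]
orientation: [0.0, 0.99, 0.138, -0.0]
ft_force: [-6.6, -1.6, 2.1]
opening: 34.0
[463.18713464 -30.34607348  20.66903972] [-6.56816288 -1.62882893  2.05839258]
side dish_mid [498.8 -19.4  19.2] pad xy [-26.4   1.1] 0.6
side dish_mid [410.4  81.2   8.6] pad xy [-83.9 122.1] 0.59
side dish [ 4.101e+02  8.330e+01 -1.000e-01] pad xy [-83.6 124.2] 0.68
side dish [494.1 -22.   10.3] pad xy [-31.7  -0.1] 0.58
scene dish_mid [406.5  85.6   8.5] pad xy [-86.4 127.4] 0.87
scene dish_mid [498.7 -21.5  18.5] pad xy [-27.1  -0.9] 0.52
scene dish_mid [583.2  -3.8   2.8] pad xy [59. -7.] 0.19
scene dish [ 4.144e+02  8.270e+01 -3.000e-01] pad xy [-79.6 122.4] 0.69
scene dish [497.1 -19.9  13.3] pad xy [-28.2   1.1] 0.59
```

```bash
python3 -m handwheel '[[[0,0,0],[0.001,0.0003,0.0025],-0.2],[[0,0,0],[0.002,0.0006,0.005],-0.2],[[0,0,0],[0.0032,0.0009,0.0075],-0.2],[[0,0,0],[0.0045,0.0013,0.01],-0.2],[[0,0,0],[0.0045,0.0013,0.01],-0.2]]'
python3 look.py b | grep -v '12[0-9]\.'
```

```text
time: 8.77
tool_pos: [468.5, -28.8, 31.0]
orientation: [0.0, 0.99, 0.138, 0.001]
ft_force: [-4.2, -1.0, 3.3]
opening: 34.1
[468.52128402 -28.82323576  31.00913105] [-4.19706601 -1.01334641  3.25739982]
side dish_mid [502.  -18.1  25.1] pad xy [-23.    1.5] 0.81
side dish [496.1 -19.9  17.9] pad xy [-29.2   1.3] 0.73
scene dish_mid [502.5 -21.1  23.7] pad xy [-23.3  -1.6] 0.7
scene dish [496.1 -19.   20.4] pad xy [-28.9   2.2] 0.74
```

```bash
python3 -m handwheel '[[[0,0,0],[0.0017,0.0005,0.0026],-0.2],[[0,0,0],[0.0035,0.001,0.0052],-0.2],[[0,0,0],[0.0055,0.0015,0.0078],-0.2],[[0,0,0],[0.0075,0.0021,0.01],-0.2],[[0,0,0],[0.0075,0.0021,0.01],-0.2]]'
python3 look.py c | grep -v '12[0-9]\.'
```

```text
time: 9.48
tool_pos: [476.2, -26.6, 40.9]
orientation: [0.0, 0.99, 0.138, 0.001]
ft_force: [-2.9, -0.9, 3.0]
opening: 34.3
[476.17674163 -26.60765213  40.93817805] [-2.94521256 -0.86850325  2.99671723]
side dish_mid [505.1 -18.9  28.5] pad xy [-20.2  -0.2] 0.94
side dish [499.  -19.5  25.6] pad xy [-26.3   0.9] 0.89
scene dish_mid [506.6 -19.1  29.4] pad xy [-18.8  -0.8] 0.77
scene dish_mid [497.  -20.6  26.3] pad xy [-28.5   0.4] 0.69
scene dish [499.7 -18.1  25.9] pad xy [-25.2   2.1] 0.54
```

```bash
python3 -m handwheel '[[[0,0,0],[0.0025,0.0007,0.0025],-0.2],[[0,0,0],[0.005,0.0014,0.0048],-0.2],[[0,0,0],[0.008,0.0023,0.007],-0.2],[[0,0,0],[0.011,0.0031,0.0085],-0.2],[[0,0,0],[0.0125,0.0035,0.009],-0.2],[[0,0,0],[0.0125,0.0035,0.009],-0.2]]'
python3 look.py d | grep -v '12[0-9]\.'
python3 - <<'E'
import cv2
i=cv2.imread('pics/dside.png'); cv2.imwrite('pics/s4.png',cv2.resize(i[210:310,200:340],None,fx=5.5,fy=5.5,interpolation=2))
E
```

```text
time: 10.28
tool_pos: [488.5, -23.1, 50.1]
orientation: [0.0, 0.99, 0.138, 0.0]
ft_force: [-6.4, -1.4, 10.9]
opening: 34.5
[488.4659301  -23.12010898  50.10293857] [-6.4167461  -1.35200003 10.94725701]
side dish_mid [513.1 -13.4  35.8] pad xy [-11.    2.9] 0.63
side dish [504.1 -18.9  28.7] pad xy [-21.2   0.1] 0.82
side dish [4.109e+02 7.880e+01 2.000e-01] pad xy [-84.1 119.6] 0.73
scene dish_mid [512.9 -17.8  34.2] pad xy [-12.4  -1.2] 0.5
scene dish_mid [506.2 -14.4  32. ] pad xy [-17.9   3.9] 0.41
scene dish [504.6 -15.4  34.2] pad xy [-19.7   3.3] 0.58
```

View pics/s4.png

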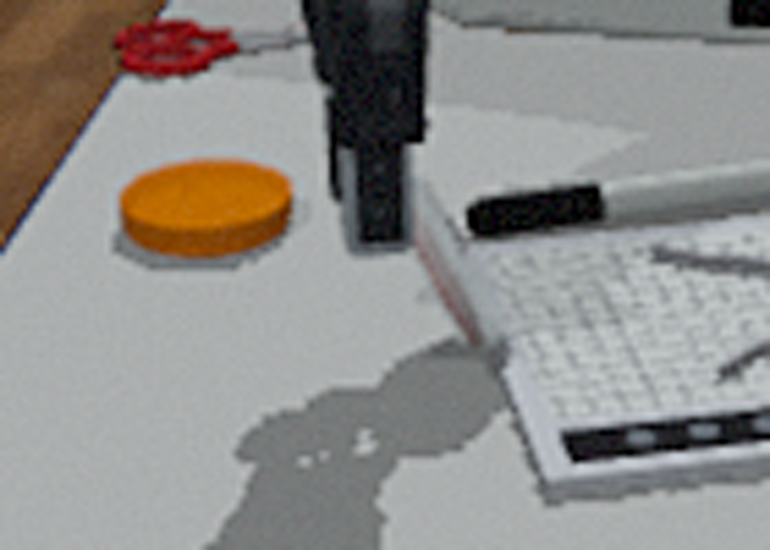

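The dish stands at about 65°, its front on the pad edge at (495,345). I'll now push mainly forward to bring it past vertical.

```bash
python3 -m handwheel '[[[0,0,0],[0.003,0.0009,0.0005],-0.2],[[0,0,0],[0.006,0.0017,0.001],-0.2],[[0,0,0],[0.009,0.0026,0.001],-0.2],[[0,0,0],[0.012,0.0034,0.001],-0.2],[[0,0,0],[0.012,0.0034,0.001],-0.2]]'
python3 look.py e | grep -v '12[0-9]\.'
```

```text
time: 11.0
tool_pos: [501.6, -19.9, 51.3]
orientation: [0.0, 0.99, 0.138, 0.002]
ft_force: [-0.4, -0.7, 1.5]
opening: 34.4
[501.62398398 -19.87636241  51.25803984] [-0.42215163 -0.70326222  1.51542861]
side dish_mid [524.1  -9.7  39.6] pad xy [0.6 3.5] 0.57
side dish [512.4 -13.1  36.5] pad xy [-11.6   3.4] 0.72
scene dish_mid [522.7 -10.2  39.9] pad xy [-0.9  3.4] 0.59
scene dish [512.2  -8.7  39.2] pad xy [-10.6   7.7] 0.63
```

```bash
python3 -m handwheel '[[[0,0,0],[0.003,0.0009,0],-0.2],[[0,0,0],[0.006,0.0017,0],-0.2],[[0,0,0],[0.009,0.0026,0],-0.2],[[0,0,0],[0.012,0.0034,0],-0.2],[[0,0,0],[0.012,0.0034,0],-0.2]]'
python3 look.py f | grep -v '12[0-9]\.'
```

```text
time: 11.72
tool_pos: [512.1, -15.9, 49.9]
orientation: [-0.0, 0.99, 0.138, 0.0]
ft_force: [-0.1, -0.1, 0.3]
opening: 34.1
[512.05967785 -15.85913928  49.9395755 ] [-0.11040622 -0.0990661   0.27425816]
side dish_mid [529.1  -7.5  37.1] pad xy [6.  4.2] 0.54
side dish [520.1  -8.6  39.7] pad xy [-3.   5.6] 0.9
scene dish_mid [529.3 -10.7  41.1] pad xy [5.3 1.1] 0.72
```

```bash
python3 -m handwheel '[[[0,0,0],[0.004,0.0011,0],-0.2],[[0,0,0],[0.008,0.0022,0],-0.2],[[0,0,0],[0.012,0.0033,0],-0.2],[[0,0,0],[0.014,0.0039,0],-0.2],[[0,0,0],[0.014,0.0039,0],-0.2]]'
python3 look.py g | grep -v '12[0-9]\.'
```

```text
time: 12.43
tool_pos: [526.3, -12.3, 50.2]
orientation: [-0.0, 0.99, 0.138, 0.0]
ft_force: [-0.9, 1.1, 0.1]
opening: 34.1
[526.30880136 -12.285298    50.18520124] [-0.85527033  1.05842824  0.10176719]
side dish_mid [565.7   1.3  12.8] pad xy [43.6  2.7] 0.79
side dish [562.5   1.1  20.6] pad xy [40.5  3.3] 0.89
scene dish_mid [523.  -12.1   5.6] pad xy [-1.1  1.5] 0.66
scene dish_mid [5.651e+02 2.000e-01 1.540e+01] pad xy [42.7  1.8] 0.63
scene dish [566.3   5.9  23.4] pad xy [45.4  6.9] 0.83
```

The dish has flipped: it lies low on the pad at pad x≈43, y≈2. I'll back off, come down behind it, and check.

```bash
python3 -m handwheel '[[[0,0,0],[-0.016,-0.004,0],-0.2],[[0,0,0],[-0.016,-0.004,0],-0.2],[[0,0,0],[-0.016,-0.004,-0.02],-0.2],[[0,0,0],[-0.016,-0.004,-0.038],-0.2],[[0,0,0],[-0.016,-0.004,-0.04],-0.2],[[0,0,0],[-0.016,-0.004,-0.04],-0.2]]'
python3 look.py h | grep -v '12[0-9]\.'
python3 - <<'E'
import cv2
i=cv2.imread('pics/hside.png'); cv2.imwrite('pics/s5.png',cv2.resize(i[210:310,230:370],None,fx=5.5,fy=5.5,interpolation=2))
E
```

```text
time: 13.23
tool_pos: [509.2, -16.5, 9.6]
orientation: [-0.0, 0.99, 0.138, -0.001]
ft_force: [0.3, 0.4, 0.7]
opening: 34.3
[509.15540774 -16.47273806   9.59551474] [0.26771546 0.42337895 0.66301405]
side dish_mid [563.9   1.6  16.7] pad xy [42.   3.4] 0.78
side dish_mid [ 7.570e+02  1.289e+02 -3.000e-01] pad xy [262.6  73. ] 0.64
side dish [561.9   2.5  20.1] pad xy [40.3  4.9] 0.63
scene dish_mid [566.3   1.2  15.4] pad xy [44.2  2.4] 0.59
scene dish [520.4 -13.    5.8] pad xy [-3.9  1.3] 0.51
scene dish [565.9   4.1  21.1] pad xy [44.6  5.3] 0.38
```

View pics/s5.png

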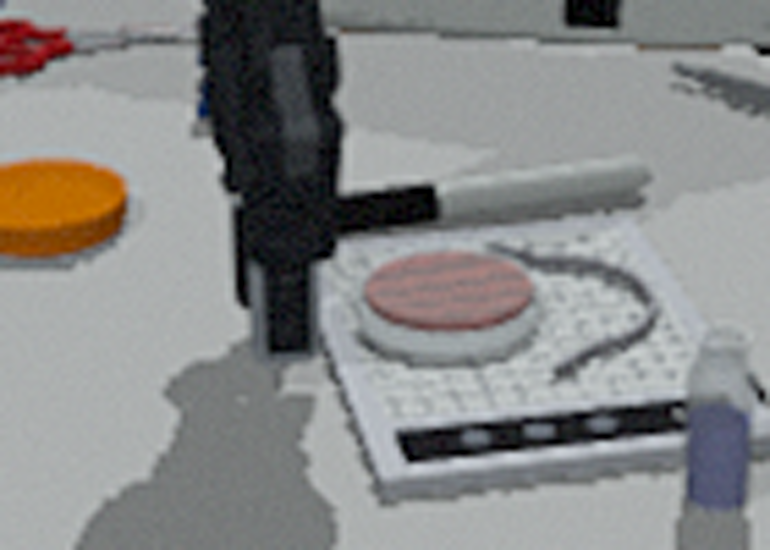

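The dish lies flat, base up, at (450,300), in front of the half-ring and in line with it. I'll push it home.

```bash
python3 -m handwheel '[[[0,0,0],[0.006,0.003,0],-0.2],[[0,0,0],[0.012,0.005,0],-0.2],[[0,0,0],[0.018,0.0065,0],-0.2],[[0,0,0],[0.023,0.008,0],-0.2],[[0,0,0],[0.028,0.0094,0],-0.2],[[0,0,0],[0.033,0.0108,0],-0.2],[[0,0,0],[0.037,0.012,0],-0.2],[[0,0,0],[0.041,0.0131,0],-0.2]]'
python3 -m handwheel '[[[0,0,0],[0.003,0.0009,0],-0.2],[[0,0,0],[0.006,0.0017,0],-0.2],[[0,0,0],[0.0085,0.0024,0],-0.2],[[0,0,0],[0.0085,0.0024,0],-0.2]]'
python3 look.py i | grep -v '12[0-9]\.'
```

```text
time: 14.2
tool_pos: [551.1, -3.4, 10.1]
orientation: [-0.0, 0.99, 0.138, -0.0]
ft_force: [-0.3, -0.5, 0.8]
opening: 34.8
time: 14.53
tool_pos: [559.7, -0.9, 10.2]
orientation: [-0.0, 0.99, 0.138, 0.0]
ft_force: [-0.9, -0.1, 0.0]
opening: 34.0
[559.67077666  -0.93626677  10.21903788] [-0.90819855 -0.11384426  0.01765909]
side dish_mid [596.7  10.   15.7] pad xy [75.8  2.5] 0.9
side dish_mid [773.2 -14.9   3.6] pad xy [238.8 -69.8] 0.51
side dish [591.6   9.   19.1] pad xy [70.6  3. ] 0.8
scene dish_mid [598.2   9.   17.2] pad xy [77.   1.2] 0.57
scene dish_mid [643.9 -99.2   2.4] pad xy [  91.3 -115.4] 0.28
scene dish [599.6  10.9  21.6] pad xy [78.8  2.6] 0.77
```

```bash
for k in 1 ; do python3 -m handwheel '[[[0,0,0],[0.001,0.0003,0],-0.2],[[0,0,0],[0.001,0.0003,0],-0.2]]'; python3 -m handwheel '[[[0,0,0],[0.001,0.0003,0],-0.2],[[0,0,0],[0.001,0.0003,0],-0.2]]'; python3 -m handwheel '[[[0,0,0],[0.001,0.0003,0],-0.2],[[0,0,0],[0.001,0.0003,0],-0.2]]'; done | grep -E 'pos|force'
```

```text
tool_pos: [560.3, -0.8, 10.2]
ft_force: [-0.4, -0.3, 0.9]
tool_pos: [561.4, -0.5, 10.2]
ft_force: [-1.0, -0.2, 0.1]
tool_pos: [562.4, -0.2, 10.2]
ft_force: [-0.1, 0.3, -0.2]
```

```bash
{ python3 -m handwheel '[[[0,0,0],[0.001,0.0003,0],-0.2],[[0,0,0],[0.001,0.0003,0],-0.2]]'; python3 -m handwheel '[[[0,0,0],[0.001,0.0003,0],-0.2],[[0,0,0],[0.001,0.0003,0],-0.2]]'; } | grep -E 'pos|force'
```

```text
tool_pos: [563.2, -0.0, 10.1]
ft_force: [-0.9, 0.1, -0.3]
tool_pos: [563.8, 0.0, 10.0]
ft_force: [-2.4, -2.0, 2.0]
```

```bash
python3 -m handwheel '[[[0,0,0],[0.001,0.0003,0],-0.2],[[0,0,0],[0.001,0.0003,0],-0.2]]' | grep -E 'pos|force'
python3 - <<'E'
from h import *
for n in ['scene','side']:
    c=cap(n)
    for r in models.spot_point('dish_mid',n)[:2]+models.spot_point('pad_seat',n)[:1]: print(n,np.round(r['location'],1),round(r['score'],2))
i=c['pixels']; cv2.imwrite('pics/s6.png',cv2.resize(i[210:310,250:390],None,fx=5.5,fy=5.5,interpolation=2))
E
```

```text
tool_pos: [564.2, 0.1, 9.8]
ft_force: [-5.9, -3.8, 4.1]
scene [407.9  85.3   9.8] 0.79
scene [600.8   7.   17.4] 0.52
scene [599.6   8.7   4.9] 0.6
side [601.1  11.7  12.4] 0.95
side [408.3  79.5   3.8] 0.72
side [597.6   8.7   6.4] 0.82
```

View pics/s6.png

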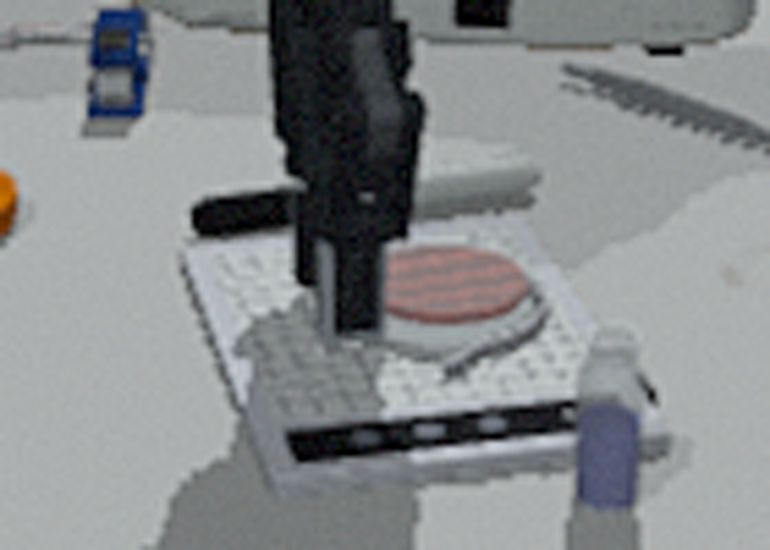

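The dish sits in the half-ring at (455,285), and the force rises firmly against the ring. I'll retract.

```bash
python3 -m handwheel '[[[0,0,0],[-0.002,-0.0006,0],-0.2],[[0,0,0],[-0.006,-0.0017,0],-0.2],[[0,0,0],[-0.015,-0.0043,0],-0.2],[[0,0,0],[-0.03,-0.0085,0],-0.2],[[0,0,0],[-0.04,-0.0115,0.04],-0.2],[[0,0,0],[-0.05,-0.0143,0.08],-0.2],[[0,0,0],[-0.08,-0.02,0.12],-0.2],[[0,0,0],[-0.1,-0.025,0.16],-0.2]]'
python3 -m handwheel '[[[0,0,0],[0,0,0.1],-0.2],[[0,0,0],[0,0,0.1],-0.2],[[0,0,0],[0,0,0.1],-0.2],[[0,0,0],[0,0,0.1],-0.2],[[0,0,0],[0,0,0.1],-0.2]]'
python3 - <<'E'
from h import *
for n in ['scene','side','wrist']:
    c=cap(n)
    for l in ['dish_mid','pad_seat']:
        for r in models.spot_point(l,n)[:2]: print(n,l,np.round(r['location'],1),round(r['score'],2))
i=c['pixels']; u,v=px(c,[598.5,7.9,14])[0]; print(u,v)
u=int(np.clip(u,70,570)); v=int(np.clip(v,60,420)); cv2.imwrite('pics/w9.png',cv2.resize(i[v-60:v+60,u-70:u+70],None,fx=5,fy=5,interpolation=2))
E
```

```text
time: 16.8
tool_pos: [469.0, -22.7, 160.6]
orientation: [-0.0, 0.99, 0.138, -0.0]
ft_force: [0.4, -0.7, -0.5]
opening: 34.2
time: 17.22
tool_pos: [470.9, -23.0, 260.5]
orientation: [0.001, 0.99, 0.138, 0.001]
ft_force: [-0.3, -0.3, -0.3]
opening: 34.5
scene dish_mid [604.4   7.6  15.2] 0.97
scene dish_mid [408.6  80.3   6.5] 0.56
scene pad_seat [600.2   5.8   3.1] 0.66
side dish_mid [600.4   8.8  13.5] 0.8
side dish_mid [412.5  82.8   6.3] 0.68
side pad_seat [597.7   7.7   5.4] 0.65
wrist dish_mid [594.5  10.1  15.4] 0.85
wrist dish_mid [411.5  80.9   8.6] 0.68
wrist pad_seat [457.8 221.5  -4.4] 0.72
330.2579460808482 41.99968372329238
```

View pics/w9.png

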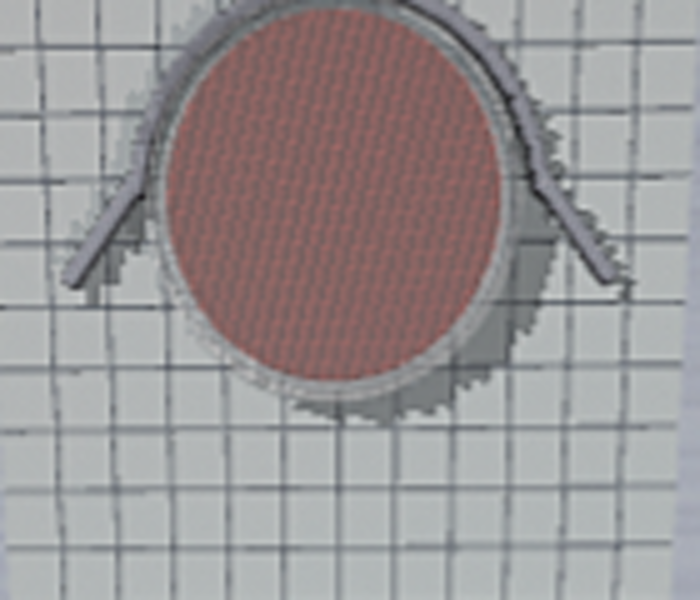

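The dish lies flat and base up, nested against the half-ring with the fingers clear, so I'm handing it in.

```bash
python3 -c "
from cell import bot
print(bot.close_job())"
```

```text
the job is handed in; nothing more can be done
None
```

The dish is on the pad upside down, seated in the half-ring, and I have handed the job in at about 17.5 s of the 64 s allowed. No verdict was reported.

**What I did:** I pushed the red dish against the pad's front edge with half-open fingers. Friction lifted its rear through the arc until it tipped over onto the pad. I then pushed it back until the force rose against the ring, and drew the fingers clear. It was never gripped.

**Last checks:**
- **Seating:** The close wrist view shows the dish base up and nested in the ring. Averaged over the three cameras, its middle is at about (600, 9, 15) mm, against my seat estimate of (598.5, 8).
- **Disagreement:** Single readings scattered by up to about 6 mm. The wrist camera's pad_seat reading was a false hit near the stapler, so I set it aside. For the 4 mm limit I rely on the close view and the ring contact, which leaves about 1.3 mm of play.
- **Forces:** The highest wrist reading printed was about 13 N, while the dish was being tipped. There was no contact force after retracting.
- **Bystanders:** Nothing was pushed except the dish, and the marker, vial and stapler looked in place in the later pictures. I did not re-measure their positions.

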